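# Shift a row of specimen containers to the carry rack in reverse order

### The job

Move the four things standing in a row on the work rack (the one with white inserts) over to the grey carry rack, in reverse order: each rack has a small post with a brass knob at one end, and whatever stands nearest the work rack's post must end up farthest from the carry rack's post, the next one second farthest, and so on. Each goes upright on the floor of its own bay, about in the middle of it; knock nothing of the row over, and let go of everything at the end.

Things in the scene. Friction and masses are not known exactly. Their poses are not given: they have to be found in the camera images.
- work_rack: Fixed aluminium base plate, 76 mm (x) by 320 mm (y) by 6 mm, on a dark bench mat; it carries four white inserts in a row along its y axis, at y = -108, -36, +36 and +108 mm. Origin: underside, midway along the row of inserts; z up; +y points along the row to the end with the knobbed post (round brass knob, top 56 mm above the origin, at y = +158 mm). Either rack may be the one nearer the robot.
- carry_rack: Fixed grey tray, 80 mm (x) by 320 mm (y), the place to go to: four equal open bays in a row along its y axis, centres at x = 0, y = -108, -36, +36 and +108 mm, each 74 mm (x) by about 69 mm (y) inside. Bay floors are 5 mm above the origin; the 3 mm thick ribs between and round the bays rise another 5 mm. Origin: underside, midway along the row of bays; z up; +y points along the row to the end with the knobbed post (brass knob, top 55 mm above the origin, at y = +158 mm).
- insert_jar: One of four equal-sized white square inserts, 68 x 68 x 10 mm, fixed in a row on the work rack; this one has the round recess, 4 mm deep and 58 mm wide, in which the jar stands at the start. It stays where it is, and so marks the jar's starting place. Origin: centre of its underside; the recess floor is 6 mm above it; axes parallel to the work rack's.
- insert_canister: One of four equal-sized white square inserts, 68 x 68 x 10 mm, fixed in a row on the work rack; this one has the round recess, 4 mm deep and 44 mm wide, in which the metal canister stands at the start. It stays where it is, and so marks the canister's starting place. Origin: centre of its underside; the recess floor is 6 mm above it; axes parallel to the work rack's.
- insert_dropper: One of four equal-sized white square inserts, 68 x 68 x 10 mm, fixed in a row on the work rack; this one has the round recess, 4 mm deep and 38 mm wide, in which the dropper bottle stands at the start. It stays where it is, and so marks the dropper bottle's starting place. Origin: centre of its underside; the recess floor is 6 mm above it; axes parallel to the work rack's.
- insert_vial: One of four equal-sized white square inserts, 68 x 68 x 10 mm, fixed in a row on the work rack; this one has the round recess, 4 mm deep and 24 mm wide, in which the vial stands at the start. It stays where it is, and so marks the vial's starting place. Origin: centre of its underside; the recess floor is 6 mm above it; axes parallel to the work rack's.
- jar: Squat clear sample jar with a wide white ribbed screw lid (fixed on), 57 mm tall; the lid is 54 mm across and spans 40 to 57 mm above the base; about 0.14 kg. Origin: centre of its underside, z up. Grip across the lid, about 45 mm above the base.
- canister: Round metal canister (a microscope objective's case) with a knurled lid (fixed on), 62 mm tall: body 38 mm across to 41 mm, lid 40 mm across from 41 to 60 mm; about 0.12 kg. Origin: centre of its underside, z up. Grip anywhere on its side, about 42 mm above the base.
- dropper: Brown glass dropper bottle with a black rubber bulb, 102 mm tall: body 33 mm across up to 70 mm (narrowing a little at the shoulder near the top), bulb 13 mm across from 76 mm up; about 0.07 kg. Origin: centre of its underside, z up. Grip the body from above, about 55 to 60 mm above the base, so that the bulb clears the gripper.
- vial: The slim capped glass vial in the row, 19 mm across, 54 mm tall, about 12 g (a similar vial stands loose of the row on the bench: leave it). Origin: centre of its underside, z up. Grip its side, about 36 mm above the base.
Not all that is in view belongs to the job. Leave any purple look-alike of the dropper alone.

How it is judged:
At the end, for the whole second after the job is handed in: All four stand upright (0.15 rad) at rest on the floor (4 mm) of the carry rack's bays, within 16 mm of the bay's centre across the rack and 15 mm along it, in reverse order: the thing whose insert is at y on the work rack stands in the bay at -y on the carry rack (x of jar in the frame of carry_rack between -0.016 and 0.016 m and z of jar in the frame of carry_rack between 0.001 and 0.009 m and angle between each of jar, canister, dropper, vial's own z axis and vertical below 0.15 rad and linear speed of each of jar, canister, dropper, vial below 0.02 m/s and angular speed of each of jar, canister, dropper, vial below 0.3 rad/s and ((y of insert_jar in the frame of work_rack between -0.128 and -0.088 m and y of jar in the frame of carry_rack between 0.093 and 0.123 m) or (y of insert_jar in the frame of work_rack between -0.056 and -0.016 m and y of jar in the frame of carry_rack between 0.021 and 0.051 m) or (y of insert_jar in the frame of work_rack between 0.016 and 0.056 m and y of jar in the frame of carry_rack between -0.051 and -0.021 m) or (y of insert_jar in the frame of work_rack between 0.088 and 0.128 m and y of jar in the frame of carry_rack between -0.123 and -0.093 m)) and x of canister in the frame of carry_rack between -0.016 and 0.016 m and z of canister in the frame of carry_rack between 0.001 and 0.009 m and ((y of insert_canister in the frame of work_rack between -0.128 and -0.088 m and y of canister in the frame of carry_rack between 0.093 and 0.123 m) or (y of insert_canister in the frame of work_rack between -0.056 and -0.016 m and y of canister in the frame of carry_rack between 0.021 and 0.051 m) or (y of insert_canister in the frame of work_rack between 0.016 and 0.056 m and y of canister in the frame of carry_rack between -0.051 and -0.021 m) or (y of insert_canister in the frame of work_rack between 0.088 and 0.128 m and y of canister in the frame of carry_rack between -0.123 and -0.093 m)) and x of dropper in the frame of carry_rack between -0.016 and 0.016 m and z of dropper in the frame of carry_rack between 0.001 and 0.009 m and ((y of insert_dropper in the frame of work_rack between -0.128 and -0.088 m and y of dropper in the frame of carry_rack between 0.093 and 0.123 m) or (y of insert_dropper in the frame of work_rack between -0.056 and -0.016 m and y of dropper in the frame of carry_rack between 0.021 and 0.051 m) or (y of insert_dropper in the frame of work_rack between 0.016 and 0.056 m and y of dropper in the frame of carry_rack between -0.051 and -0.021 m) or (y of insert_dropper in the frame of work_rack between 0.088 and 0.128 m and y of dropper in the frame of carry_rack between -0.123 and -0.093 m)) and x of vial in the frame of carry_rack between -0.016 and 0.016 m and z of vial in the frame of carry_rack between 0.001 and 0.009 m and ((y of insert_vial in the frame of work_rack between -0.128 and -0.088 m and y of vial in the frame of carry_rack between 0.093 and 0.123 m) or (y of insert_vial in the frame of work_rack between -0.056 and -0.016 m and y of vial in the frame of carry_rack between 0.021 and 0.051 m) or (y of insert_vial in the frame of work_rack between 0.016 and 0.056 m and y of vial in the frame of carry_rack between -0.051 and -0.021 m) or (y of insert_vial in the frame of work_rack between 0.088 and 0.128 m and y of vial in the frame of carry_rack between -0.123 and -0.093 m))); the robot touches nothing.
It fails at once if one of the four is knocked over (angle between any of jar, canister, dropper, vial's own z axis and vertical above 0.8 rad).
It also fails if it takes over 99 s, if anything falls off the work surface, if the arm or the gripper's body presses on something with over 40 N, if the wrist force passes 120 N, or if a joint passes its speed limit or range.

### The arm

A 6-joint arm with a two-finger parallel gripper is mounted at the origin on a cart in front of the work surface, level with it; the furniture and walls round the work are solid. World frame = base frame: x ahead of the robot, y to its left, z up, the work surface at z = 0. Lengths are in m, angles in rad, forces in N, time in s.
With the tool pointing down it reaches from about 0.3 to 0.95 m from the base axis. Payload 3.1 kg.
Tool frame: the origin (TCP) lies at the very end of the fingers, on their centre line; the grasp point (between the pads) lies 19 mm behind it (robot.hold_point_z is the distance from the TCP to the grasp point, in m); z points along the fingers, y is the line along which they close (so a half turn about z gives the same grasp; the last joint's range is limited). The gripper opens to 85 mm and grips with 20 to 120 N. Pads are 22 mm wide; open, the fingers measure 114 mm over their backs; the gripper's body (76 mm by 85 mm) begins 54 mm behind the grasp point. The pads swing forward as they close: fully open they stand 13 mm farther back than shut.
Start: joints at [1.034, 0.308, 1.634, -0, 1.2, -0.07], TCP at [0.281, 0.558, 0.231] pointing down, gripper open.
Joint ranges: [-3.06, 3.06], [-0.79, 1.96], [0.05, 2.63], [-1.19, 4.34], [0.05, 2.64], [-2.94, 2.94]. Speed limits (rad/s): [2.79, 2.79, 3.14, 3.14, 3.14, 3.14].

### API

Orientations are given as a unit quaternion [x, y, z, w].
In Python, from rig import robot gives the robot as it stands. The module is installed in compiled form; this text tells all that it offers.
- The arm moves only by the shell command python3 -m handwheel 'ROWS' [FORCE]. ROWS is a JSON object of lists of equal length, an entry for each row: "gripper": the opening, from -1 (shut) to 1 (fully open), so that 0 is half open; "travel": the shift along the tool's x, y, z in m, a list of three; "roll": the turn about the tool's z in rad. A call has exactly 10 rows; each row is the pose to reach, as a shift and turn from the pose commanded when the call began, along the tool's axes at that moment; what a row does not reach only later rows make up. A row lasts 1/10 s, in which the tool goes at most 50 mm and 8.59 degrees, less where a joint would pass 70% of its speed; a pose out of reach is approached as far as the arm can. A call with a gripper value outside its range is refused whole. The fingers move at their own pace and stop on an object; FORCE is the grip in N (left out, the last holds). Time passes only in rows, so rows that repeat a pose let the fingers close, or fill a call up. It gives the time, the measured TCP pose, the force, the opening and the grip force at its end, in the units of the state.
- robot.get_state(): the state, without advancing time (a new reading comes with each control period).
- robot.snapshot(name): name is "scene" or "top" or "wrist"; returns the picture (480x640x3 uint8, blue, green, red); there is no depth.
- robot.camera_model(name): a dict with "fov_y" (degrees; the focal length in pixels is half the picture's height over the tangent of half this angle, whatever the lens; pixels are square), "cx", "cy" (the principal point, pixels), "extrinsics" (4x4, takes a point from camera to world coordinates); the wrist camera has in their place "mount" (4x4, takes a point from camera to tool coordinates, whose origin is the TCP and whose axes are the flange's). Camera axes: x right, y down, z forward; pixel columns grow to the right and rows downward; lengths in m; the calibration is good to about 2 mm. The wrist camera is an equidistant fisheye: a pixel r from the principal point sees the ray r / f radians off the axis. A picture is of the moment at which its call begins: read the wrist's pose just before it. camera_model takes no time and is no camera call.
- robot.job_done(): hands the job in; it is judged then, once.
The state is a dict: "t": time; "joint_pos": joint angles; "qd": joint speeds; "effort": joint torques, N m; "ee_pos": TCP position; "ee_rot": TCP orientation; "ft_force": force on the tool from outside, world axes, zero at the start; "wrist_torque": the same for the moment, N m; "grip_width": finger opening in m; "grasp_force": force on a finger pad.
Only numpy, scipy, OpenCV 4.12 (cv2) and the standard library are available. Lean on these libraries where they do the work, as an engineer would, in place of code of your own. Each camera call takes 0.05 s, during which the arm holds its last target. There are 200 camera calls.

## Working session

There is one attempt and no reset: what is moved stays moved. The work goes in short steps, Python scripts to look and compute and a shell command to move; the robot and the scene stay as the last step left them, time stands still between calls to the robot, and variables do not carry over. Pictures are saved under pics/ and viewed, at most 14 in all, crops included, and the job is handed in when it is done.

```bash
mkdir -p pics
python3 - <<'E'
from rig import robot
import cv2,numpy as np
s=robot.get_state();print(s['t'],s['ee_pos'],s['ee_rot'],s['grip_width'])
for n in('scene','top','wrist'):
    cv2.imwrite(f'pics/{n}0.png',robot.snapshot(n));m=robot.camera_model(n);print(n,{k:np.round(v,4).tolist() for k,v in m.items()})
E
```

```text
0.0 [0.28087744 0.55740245 0.23002773] [ 2.31309032e-01  9.72879649e-01 -1.09588637e-03 -3.45845792e-04] 0.08528738773753688
scene {'fov_y': 50.8533, 'cx': 325.3969, 'cy': 243.1284, 'extrinsics': [[-0.6859, -0.5084, 0.5206, 0.0721], [-0.7277, 0.4824, -0.4877, 0.3119], [-0.0032, -0.7133, -0.7008, 0.6483], [0.0, 0.0, 0.0, 1.0]]}
top {'fov_y': 54.0656, 'cx': 327.2018, 'cy': 240.1998, 'extrinsics': [[-0.0215, -0.9868, 0.1607, 0.3986], [-0.9997, 0.023, 0.0074, -0.1224], [-0.011, -0.1605, -0.987, 0.896], [0.0, 0.0, 0.0, 1.0]]}
wrist {'fov_y': 65.7065, 'cx': 320.5853, 'cy': 238.3664, 'mount': [[-0.0015, -0.9659, -0.259, 0.0652], [1.0, -0.0013, -0.001, 0.0009], [0.0007, -0.259, 0.9659, -0.1423], [0.0, 0.0, 0.0, 1.0]]}
```

View pics/top0.png

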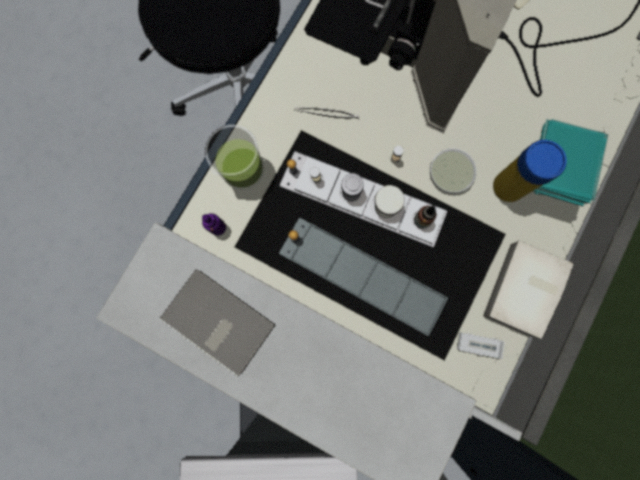

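View pics/scene0.png

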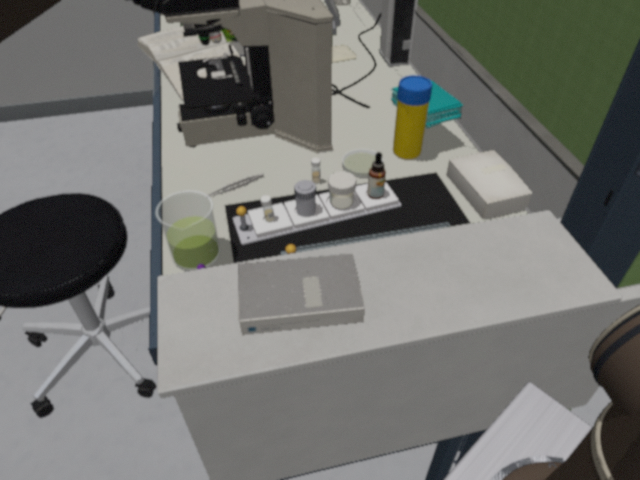

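Top view: knobs at (291,165) for the work rack and (294,236) for the carry rack. From the post, the row is vial (315,176), canister (352,185), jar (389,201), dropper (426,216). Look-alikes to leave alone are the loose vial (398,155) and the purple bottle (212,222). There is a raised grey shelf in front, so I'll measure its height and the racks, and check the choice in a close crop.

```bash
cat > h.py <<'E'
import cv2,numpy as np
from rig import robot
from scipy.spatial.transform import Rotation as R
def ray(n,p,T=None):
    m=robot.camera_model(n);f=240/np.tan(np.radians(m['fov_y']/2))
    u=(np.array(p,float)-[m['cx'],m['cy']])/f
    if n=='wrist':
        r=np.hypot(*u);d=np.r_[u/r*np.sin(r),np.cos(r)] if r>1e-9 else np.array([0,0,1.]);E=T@np.array(m['mount'])
    else: d=np.r_[u,1];E=np.array(m['extrinsics'])
    d=E[:3,:3]@d;return E[:3,3],d/np.linalg.norm(d)
def onz(n,p,z,T=None):
    o,d=ray(n,p,T);return o+d*(z-o[2])/d[2]
def tri(a,b):
    (o,d),(q,e)=a,b
    s=np.linalg.lstsq(np.c_[d,-e],q-o,rcond=None)[0];A=o+s[0]*d;B=q+s[1]*e
    return (A+B)/2,np.linalg.norm(A-B)
def tool(s):
    T=np.eye(4);T[:3,:3]=R.from_quat(s['ee_rot']).as_matrix();T[:3,3]=s['ee_pos'];return T
E
python3 - <<'E'
from h import *
np.set_printoptions(precision=4,suppress=True)
for k,a,b in [('shelfL',(155,228),(160,281)),('shelfR',(472,403),(545,216)),('wknob',(291,165),(241,211)),('cknob',(294,236),(290,248)),('bulb',(429,209),(378,156)),('glass',(230,127),(186,196)),('beamfoot',(440,130),(330,147)),('bluecap',(541,162),(415,84))]:
    print(k,*tri(ray('top',a),ray('scene',b)))
im=cv2.imread('pics/top0.png');hsv=cv2.cvtColor(im,cv2.COLOR_BGR2HSV)
for nm,m,z in(('carry',cv2.inRange(im,(75,75,60),(150,150,150)),.01),('work',cv2.inRange(im,(150,150,150),(255,255,255)),.016)):
    w=np.zeros_like(m);cv2.fillConvexPoly(w,np.array([[303,134],[500,236],[443,355],[240,243]]),255)
    m=cv2.morphologyEx(m&w,cv2.MORPH_OPEN,np.ones((3,3)))
    for c in cv2.findContours(m,0,2)[0]:
        if cv2.contourArea(c)<300: continue
        P=np.array([onz('top',q[0],z)[:2] for q in c],np.float32);r=cv2.minAreaRect(P);print(nm,r,cv2.boundingRect(c))
for x,y in[(362,279),(330,262),(350,180),(500,300)]:print(im[y,x])
for z,px in((.056,(291,165)),(.055,(294,236))):print(onz('top',px,z))
c=cv2.resize(im[120:350,180:500],None,fx=2.5,fy=2.5,interpolation=2);cv2.imwrite('pics/crop1.png',c)
E
```

```text
shelfL [0.5496 0.167  0.1384] 0.002230165536826884
shelfR [ 0.264  -0.3344  0.133 ] 0.004864569821397054
wknob [ 0.6811 -0.0509  0.0501] 0.001565553237001777
cknob [ 0.547  -0.0544  0.0502] 0.003898945726986262
bulb [ 0.576  -0.293   0.1069] 0.002819224728672768
glass [0.7196 0.0397 0.1185] 0.024541769164721304
beamfoot [ 0.755  -0.3422  0.0175] 0.0012473501923147843
bluecap [ 0.6358 -0.4626  0.1681] 0.0007847960507416959
carry ((0.47521233558654785, -0.17978572845458984), (0.3178928792476654, 0.07940908521413803), 59.90312194824219) (280, 219, 166, 115)
work ((0.6270167231559753, -0.1865445077419281), (0.3151685893535614, 0.07663784176111221), 67.49296569824219) (281, 153, 164, 90)
[116 115 108]
[123 123 114]
[179 177 177]
[188 196 197]
[ 0.6785 -0.0519  0.056 ]
[ 0.5446 -0.056   0.055 ]
```

View pics/crop1.png

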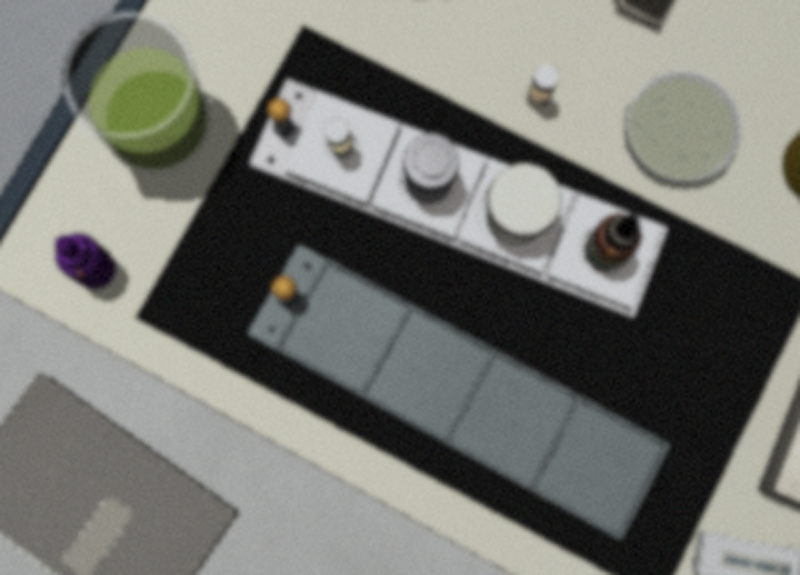

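View pics/wrist0.png

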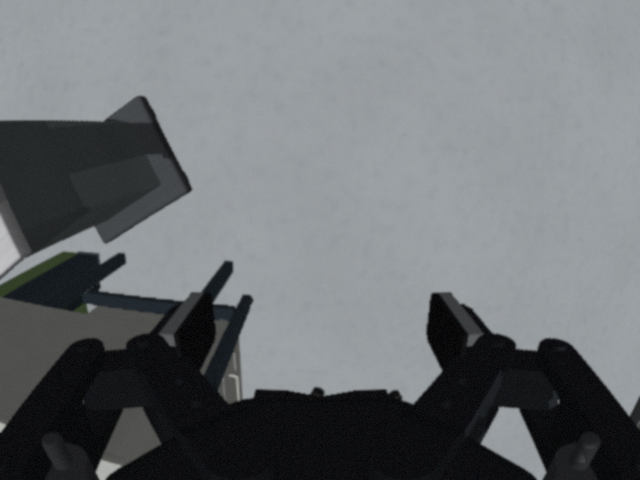

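The crop confirms it: from the post the row is vial, canister, jar, dropper, and the carry rack is nearer the robot with its post at the same end. The shelf is about 0.14 m high, so I'll cross at z ≈ 0.29 to a hover over the row.

```bash
cat >> h.py <<'E'
ITEM=dict(vial=(.6622,-.1015),canister=(.6347,-.168),jar=(.6071,-.2346),dropper=(.5795,-.3011))
BAY=dict(dropper=(.5214,-.1002),jar=(.4853,-.1625),canister=(.4491,-.2247),vial=(.4130,-.287))
def go(*targets):
    "each target x,y,z,deg of tool y: prints travel and roll from the pose now"
    s=robot.get_state();T=tool(s);a=np.degrees(np.arctan2(T[1,1],T[0,1]))
    print('t',round(s['t'],2),'pos',np.round(s['ee_pos'],4),'yang',round(a,1),'w',round(s['grip_width'],4),'q',np.round(s['joint_pos'],2))
    for x,y,z,d in targets:
        v=T[:3,:3].T@(np.array([x,y,z])-T[:3,3]);r=(a-d+180)%360-180
        print('travel',np.round(v,3).tolist(),'roll',round(np.radians(r),3))
E
python3 -m handwheel '{"gripper":[1,1,1,1,1,1,1,1,1,1],"travel":[[-0.01,-0.01,-0.02],[-0.04,-0.03,-0.04],[-0.07,-0.06,-0.06],[-0.1,-0.08,-0.06],[-0.13,-0.11,-0.06],[-0.17,-0.14,-0.06],[-0.21,-0.17,-0.06],[-0.25,-0.2,-0.06],[-0.29,-0.23,-0.06],[-0.32,-0.26,-0.06]],"roll":[0,0.05,0.12,0.2,0.28,0.36,0.45,0.54,0.63,0.72]}' 60
python3 -c "
from h import *
go((.62,-.2,.28,-22.5))"
```

```text
t: 1.15
ee_pos: [0.451, 0.1797, 0.2912]
ee_rot: [0.561, 0.828, 0.0, 0.0]
ft_force: [0.2, -0.1, 0.6]
grip_width: 0.0853
grasp_force: 0.0
t 1.15 pos [0.451  0.1797 0.2912] yang 21.7 w 0.0853 q [ 0.29 -0.02  1.89 -0.    1.28 -0.09]
travel [-0.415, 0.016, 0.011] roll 0.772
```

```bash
python3 -m handwheel '{"gripper":[1,1,1,1,1,1,1,1,1,1],"travel":[[-0.05,0.0,0],[-0.1,0.0,0],[-0.15,0.0,0],[-0.2,0.01,0],[-0.25,0.01,0],[-0.3,0.01,0],[-0.34,0.01,0],[-0.38,0.01,0.01],[-0.41,0.016,0.01],[-0.415,0.016,0.01]],"roll":[0.09,0.18,0.27,0.36,0.45,0.54,0.62,0.7,0.77,0.772]}'
python3 -c "
from h import *
go((.62,-.2,.28,-22.5))
s=robot.get_state();print(s['ee_pos'].tolist(),s['ee_rot'].tolist());cv2.imwrite('pics/w1.png',robot.snapshot('wrist'))"
```

```text
t: 2.15
ee_pos: [0.621, -0.2002, 0.2799]
ee_rot: [0.831, 0.556, -0.0, 0.0]
ft_force: [0.6, 0.7, -0.1]
grip_width: 0.0852
grasp_force: 0.0
t 2.15 pos [ 0.621  -0.2002  0.2799] yang -22.5 w 0.0852 q [-0.38  0.32  1.51 -0.    1.3   0.01]
travel [-0.0, -0.001, -0.0] roll 0.001
[0.6209698093746666, -0.2001524444232375, 0.27988873854089824] [0.8312604466636734, 0.5558829174488819, -0.0004975765531490666, 6.571608438860059e-05]
```

View pics/w1.png

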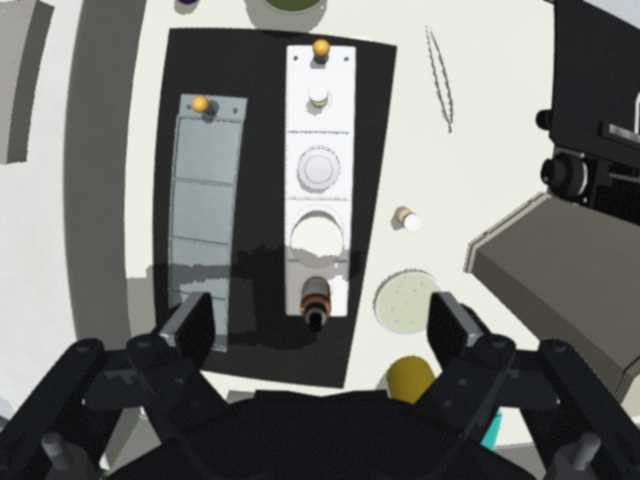

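Wrist view, looking down the row: vial cap (318,94), canister lid (319,168), jar lid (317,237), bulb (315,322). The carry ribs cross the tray at about (204,183) and (200,240). I'll cast these onto their known heights.

Run:
```python
from h import *
np.set_printoptions(precision=4,suppress=True)
T=np.eye(4);T[:3,:3]=R.from_quat([0.83126,0.55588,-0.0005,0.00007]).as_matrix();T[:3,3]=[.62097,-.20015,.27989]
for n,p,z in(('vial',(318,91),.066),('canister',(319,168),.073),('jar',(317,237),.069),('dropper',(315,322),.112)):
    print(n,onz('wrist',p,z,T),ITEM[n])
o,d=np.array([.4672,-.1936]),np.array([.5015,.865])
for y,p in((.072,(204,182)),(0,(199,240)),(.144,(210,119))):print('rib',y,onz('wrist',p,.01,T),o+d*y)
for p in((182,95),(247,99)):print('end corner',onz('wrist',p,.006,T))
for p in((287,46),(355,46)):print('work end corner',onz('wrist',p,.006,T))
for n in ITEM: print(n); go((*ITEM[n],.28,-22.5))
```

```text
vial [ 0.6625 -0.0939  0.066 ] (0.6622, -0.1015)
canister [ 0.6351 -0.1623  0.073 ] (0.6347, -0.168)
jar [ 0.6072 -0.2243  0.069 ] (0.6071, -0.2346)
dropper [ 0.5784 -0.2892  0.112 ] (0.5795, -0.3011)
rib 0.072 [ 0.5057 -0.1283  0.01  ] [ 0.5033 -0.1313]
rib 0 [ 0.4689 -0.1879  0.01  ] [ 0.4672 -0.1936]
rib 0.144 [ 0.5422 -0.0656  0.01  ] [ 0.5394 -0.069 ]
end corner [ 0.5214 -0.0232  0.006 ]
end corner [ 0.5892 -0.0625  0.006 ]
work end corner [ 0.6536 -0.0242  0.006 ]
work end corner [ 0.7233 -0.0531  0.006 ]
vial
t 2.2 pos [ 0.6206 -0.1991  0.2801] yang -22.4 w 0.0855 q [-0.38  0.32  1.52 -0.    1.31  0.01]
travel [0.106, 0.001, 0.0] roll 0.003
canister
t 2.2 pos [ 0.6206 -0.1991  0.2801] yang -22.4 w 0.0855 q [-0.38  0.32  1.52 -0.    1.31  0.01]
travel [0.034, 0.001, 0.0] roll 0.003
jar
t 2.2 pos [ 0.6206 -0.1991  0.2801] yang -22.4 w 0.0855 q [-0.38  0.32  1.52 -0.    1.31  0.01]
travel [-0.038, 0.001, 0.0] roll 0.003
dropper
t 2.2 pos [ 0.6206 -0.1991  0.2801] yang -22.4 w 0.0855 q [-0.38  0.32  1.52 -0.    1.31  0.01]
travel [-0.11, 0.001, 0.0] roll 0.003
```

Run:
```python
from h import *
np.set_printoptions(precision=4,suppress=True)
T=np.eye(4);T[:3,:3]=R.from_quat([0.83126,0.55588,-0.0005,0.00007]).as_matrix();T[:3,3]=[.62097,-.20015,.27989]
im=cv2.imread('pics/w1.png')
o,d=np.array([.621,-.2013]),np.array([.383,.924])
for y,p in((.072,(319,131)),(0,(318,198)),(-.072,(317,261)),(-.144,(316,316))):print(y,onz('wrist',p,.016,T)[:2],o+d*y)
g=cv2.cvtColor(im,6)
cs=cv2.HoughCircles(g[60:270,280:360],3,1,30,param1=100,param2=20,minRadius=8,maxRadius=32);print(cs[0][:6]+[280,60,0] if cs is not None else 0)
cv2.imwrite('pics/w1c.png',cv2.resize(im[30:340,160:370],None,fx=1.9,fy=1.9,interpolation=2))
```

```text
0.072 [ 0.6488 -0.1287] [ 0.6486 -0.1348]
0 [ 0.6194 -0.1964] [ 0.621  -0.2013]
-0.072 [ 0.5902 -0.2635] [ 0.5934 -0.2678]
-0.144 [ 0.5616 -0.3285] [ 0.5658 -0.3344]
[[318.5 239.5  29.1]
 [326.5 170.5  30.2]]
```

View pics/w1c.png

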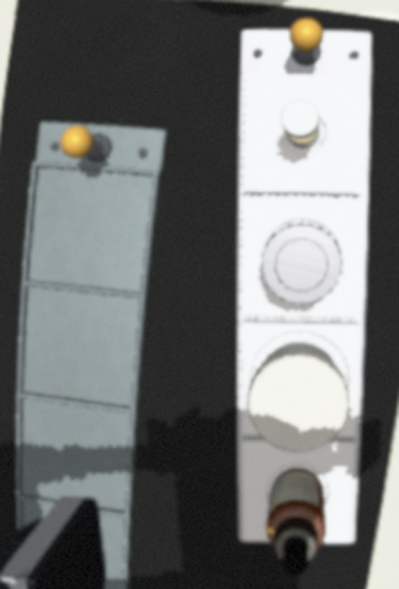

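```bash
cat >> h.py <<'E'
ITEM=dict(vial=(.662,-.098),canister=(.635,-.165),jar=(.606,-.230),dropper=(.578,-.295))
BAY={k:(x+.001,y+.0025) for k,(x,y) in BAY.items()}
E
python3 -c "
from h import *
print(robot.hold_point_z)
go((*ITEM['jar'],.14,-22.5),(*ITEM['jar'],.034,-22.5))"
```

```text
0.0187
t 2.2 pos [ 0.6206 -0.1991  0.2801] yang -22.4 w 0.0855 q [-0.38  0.32  1.52 -0.    1.31  0.01]
travel [-0.034, -0.002, 0.14] roll 0.003
travel [-0.034, -0.001, 0.246] roll 0.003
```

```bash
python3 -m handwheel '{"gripper":[1,1,1,1,1,1,1,1,1,1],"travel":[[-0.01,0,0.01],[-0.02,0,0.03],[-0.034,-0.001,0.06],[-0.034,-0.001,0.09],[-0.034,-0.001,0.12],[-0.034,-0.001,0.14],[-0.034,-0.001,0.14],[-0.034,-0.001,0.14],[-0.034,-0.001,0.14],[-0.034,-0.001,0.14]],"roll":[0,0,0,0,0,0,0,0,0,0]}'
python3 -c "
from h import *
s=robot.get_state();cv2.imwrite('pics/w2.png',robot.snapshot('wrist'))
go((*ITEM['jar'],.034,-22.5))"
```

```text
t: 3.2
ee_pos: [0.6078, -0.2283, 0.1434]
ee_rot: [0.83, 0.558, 0.001, 0.002]
ft_force: [0.4, 0.6, 0.3]
grip_width: 0.0851
grasp_force: 0.0
t 3.25 pos [ 0.6077 -0.2283  0.1432] yang -22.2 w 0.0854 q [-0.43  0.44  1.64  0.    1.06 -0.04]
travel [-0.002, -0.001, 0.109] roll 0.005
```

View pics/w2.png

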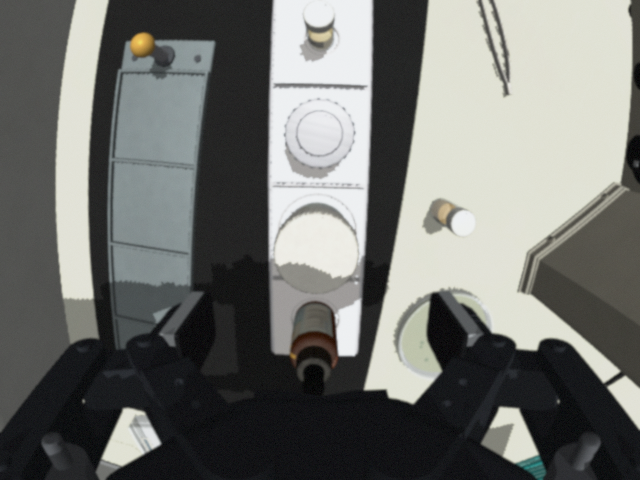

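The jar lid is at (316,249), centred between the fingers across the row.

```bash
python3 -c "
from h import *
T=tool(robot.get_state())
for n,p,z in(('jar',(316,249),.069),('can',(320,133),.073),('rib72',(155,161),.01),('rib0',(152,245),.01),('wrib0',(319,185),.016),('wrib72',(320,86),.016)):print(n,np.round(onz('wrist',p,z,T),4))"
```

```text
jar [ 0.606  -0.2261  0.069 ]
can [ 0.6346 -0.1629  0.073 ]
rib72 [ 0.5086 -0.1278  0.01  ]
rib0 [ 0.4739 -0.1879  0.01  ]
wrib0 [ 0.62   -0.1966  0.016 ]
wrib72 [ 0.6481 -0.13    0.016 ]
```

```bash
python3 -m handwheel '{"gripper":[1,1,1,1,1,1,1,1,1,-0.2],"travel":[[0,-0.001,0.02],[0,-0.001,0.045],[0,-0.001,0.07],[0,-0.001,0.09],[0,-0.001,0.1],[0,-0.001,0.108],[0,-0.001,0.108],[0,-0.001,0.108],[0,-0.001,0.108],[0,-0.001,0.108]],"roll":[0,0,0,0,0,0,0,0,0,0]}'
python3 -m handwheel '{"gripper":[-1,-1,-1,-1,-1,-1,-1,-1,-1,-1],"travel":[[0,0,0],[0,0,0],[0,0,0],[0,0,0],[0,0,0],[0,0,0],[0,0,-0.01],[0,0,-0.03],[0,0,-0.06],[0,0,-0.09]],"roll":[0,0,0,0,0,0,0,0,0,0]}' 50
python3 -c "
from h import *
BAY={k:(x+.002,y+.001) for k,(x,y) in BAY.items()}
go((*BAY['jar'],.18,-30),(*BAY['jar'],.028,-30))"
```

```text
t: 4.25
ee_pos: [0.6065, -0.2279, 0.0344]
ee_rot: [0.83, 0.558, 0.001, 0.001]
ft_force: [-0.2, -0.1, 1.1]
grip_width: 0.0731
grasp_force: 0.0
t: 5.25
ee_pos: [0.6045, -0.2271, 0.123]
ee_rot: [0.83, 0.558, -0.001, -0.001]
ft_force: [-0.4, 0.9, -0.8]
grip_width: 0.0509
grasp_force: 52.4
t 5.25 pos [ 0.6045 -0.2271  0.123 ] yang -22.2 w 0.0509 q [-0.43  0.46  1.66 -0.    1.03 -0.04]
travel [0.019, -0.133, -0.057] roll 0.136
travel [0.019, -0.133, 0.095] roll 0.136
```

```bash
python3 -m handwheel '{"gripper":[-1,-1,-1,-1,-1,-1,-1,-1,-1,-1],"travel":[[0,-0.02,0],[0.01,-0.05,0],[0.015,-0.085,0],[0.019,-0.115,0.0],[0.019,-0.13,0.01],[0.019,-0.133,0.03],[0.019,-0.133,0.055],[0.019,-0.133,0.075],[0.019,-0.133,0.088],[0.019,-0.133,0.093]],"roll":[0.02,0.04,0.07,0.1,0.136,0.136,0.136,0.136,0.136,0.136]}'
python3 -c "
from h import *
BAY={k:(x+.002,y+.001) for k,(x,y) in BAY.items()}
go((*BAY['jar'],.028,-30))"
```

```text
t: 6.25
ee_pos: [0.4884, -0.1591, 0.0288]
ee_rot: [0.866, 0.5, -0.001, -0.001]
ft_force: [-1.1, 0.5, -1.4]
grip_width: 0.0512
grasp_force: 52.4
t 6.25 pos [ 0.4884 -0.1591  0.0288] yang -30.0 w 0.0512 q [-0.4   0.39  2.01 -0.    0.74  0.12]
travel [0.0, -0.0, 0.001] roll -0.0
```

```bash
python3 -m handwheel '{"gripper":[-1,-1,-1,1,1,1,1,1,1,1],"travel":[[0,0,0.001],[0,0,0.001],[0,0,0.001],[0,0,0.001],[0,0,0.001],[0,0,0.001],[0,0,0.001],[0,0,-0.01],[0,0,-0.04],[0,0,-0.08]],"roll":[0,0,0,0,0,0,0,0,0,0]}'
python3 -c "
from h import *
p=ITEM['dropper'];
go((.6346,-.164,.12,-22.5),(.6346,-.164,.034,-22.5))"
```

```text
t: 7.25
ee_pos: [0.4878, -0.1589, 0.1098]
ee_rot: [0.866, 0.5, -0.001, -0.002]
ft_force: [-0.2, -0.4, 0.2]
grip_width: 0.0856
grasp_force: 0.0
t 7.25 pos [ 0.4878 -0.1589  0.1098] yang -30.0 w 0.0856 q [-0.4   0.25  1.98  0.    0.91  0.12]
travel [0.069, 0.13, -0.011] roll -0.131
travel [0.069, 0.13, 0.075] roll -0.131
```

```bash
python3 -m handwheel '{"gripper":[1,1,1,1,1,1,1,1,1,1],"travel":[[0.01,0.02,-0.02],[0.03,0.05,-0.03],[0.05,0.09,-0.03],[0.065,0.12,-0.03],[0.069,0.13,-0.03],[0.069,0.13,-0.01],[0.069,0.13,0.02],[0.069,0.13,0.05],[0.069,0.13,0.07],[0.069,0.13,0.075]],"roll":[-0.02,-0.05,-0.08,-0.11,-0.131,-0.131,-0.131,-0.131,-0.131,-0.131]}'
python3 -c "
from h import *
go((.6346,-.164,.034,-22.5))"
```

```text
t: 8.25
ee_pos: [0.6329, -0.1641, 0.0321]
ee_rot: [0.832, 0.555, -0.002, -0.003]
ft_force: [-0.2, 0.1, -0.0]
grip_width: 0.0852
grasp_force: 0.0
t 8.25 pos [ 0.6329 -0.1641  0.0321] yang -22.5 w 0.0852 q [-0.32  0.6   1.66 -0.    0.89  0.07]
travel [0.001, 0.001, -0.002] roll -0.0
```

```bash
python3 -m handwheel '{"gripper":[-1,-1,-1,-1,-1,-1,-1,-1,-1,-1],"travel":[[0,0.001,0],[0,0.001,0],[0,0.001,0],[0,0.001,0],[0,0.001,0],[0,0.001,0],[0,0.001,0],[0,0.001,-0.02],[0,0.001,-0.05],[0,0.001,-0.09]],"roll":[0,0,0,0,0,0,0,0,0,0]}' 50
python3 -c "
from h import *
BAY={k:(x+.002,y+.001) for k,(x,y) in BAY.items()}
go((*BAY['canister'],.18,-30),(*BAY['canister'],.027,-30))"
```

```text
t: 9.25
ee_pos: [0.636, -0.1648, 0.1245]
ee_rot: [0.832, 0.555, -0.001, -0.002]
ft_force: [0.3, -0.0, -1.6]
grip_width: 0.0378
grasp_force: 50.2
t 9.25 pos [ 0.636  -0.1648  0.1245] yang -22.5 w 0.0378 q [-0.32  0.48  1.63 -0.    1.04  0.07]
travel [-0.123, -0.149, -0.055] roll 0.131
travel [-0.123, -0.148, 0.098] roll 0.131
```

```bash
python3 -m handwheel '{"gripper":[-1,-1,-1,-1,-1,-1,-1,-1,-1,-1],"travel":[[-0.02,-0.02,0],[-0.05,-0.05,0],[-0.08,-0.085,0],[-0.1,-0.12,0.0],[-0.123,-0.145,0],[-0.123,-0.149,0.02],[-0.123,-0.149,0.05],[-0.123,-0.149,0.075],[-0.123,-0.149,0.09],[-0.123,-0.149,0.096]],"roll":[0.02,0.04,0.07,0.1,0.131,0.131,0.131,0.131,0.131,0.131]}'
python3 -m handwheel '{"gripper":[-1,-1,-1,1,1,1,1,1,1,1],"travel":[[0,0,0.001],[0,0,0.001],[0,0,0.002],[0,0,0.002],[0,0,0.002],[0,0,0.002],[0,0,0.002],[0,0,-0.01],[0,0,-0.04],[0,0,-0.08]],"roll":[0,0,0,0,0,0,0,0,0,0]}'
python3 -c "
from h import *
go((.662,-.096,.2,-22.5),(.62,-.15,.2,-22.5))"
```

```text
t: 10.25
ee_pos: [0.4517, -0.2213, 0.03]
ee_rot: [0.866, 0.5, -0.001, -0.002]
ft_force: [-13.8, 7.4, 47.7]
grip_width: 0.0375
grasp_force: 54.2
t: 11.25
ee_pos: [0.4512, -0.2209, 0.1088]
ee_rot: [0.866, 0.5, -0.001, -0.002]
ft_force: [0.5, -0.7, 0.5]
grip_width: 0.0854
grasp_force: 0.0
t 11.25 pos [ 0.4512 -0.2209  0.1088] yang -30.0 w 0.0854 q [-0.54  0.24  2.01  0.    0.9  -0.02]
travel [0.214, 0.12, -0.092] roll -0.131
travel [0.146, 0.11, -0.092] roll -0.131
```

Placing the canister touched about 5 mm early with 48 N, so I'll look from a hover before carrying on.

```bash
python3 -m handwheel '{"gripper":[1,1,1,1,1,1,1,1,1,1],"travel":[[0.01,0,-0.03],[0.03,0.02,-0.06],[0.06,0.04,-0.09],[0.1,0.06,-0.092],[0.14,0.08,-0.092],[0.17,0.1,-0.092],[0.2,0.115,-0.092],[0.214,0.12,-0.092],[0.214,0.12,-0.092],[0.214,0.12,-0.092]],"roll":[-0.02,-0.05,-0.08,-0.11,-0.131,-0.131,-0.131,-0.131,-0.131,-0.131]}'
python3 -c "
from h import *
s=robot.get_state();print(s['ee_pos'].tolist(),s['ee_rot'].tolist());cv2.imwrite('pics/w3.png',robot.snapshot('wrist'));t=robot.snapshot('top')
cv2.imwrite('pics/t3.png',cv2.resize(t[130:350,240:520],None,fx=2.7,fy=2.7,interpolation=2))"
```

```text
t: 12.25
ee_pos: [0.6628, -0.097, 0.2011]
ee_rot: [0.831, 0.556, -0.001, -0.0]
ft_force: [0.5, -0.0, -0.3]
grip_width: 0.0854
grasp_force: 0.0
[0.6628477799393424, -0.09701694871438069, 0.20109056197492547] [0.8314650705134261, 0.5555762575217947, -0.0008774971203656349, -0.00029764573512539364]
```

View pics/w3.png

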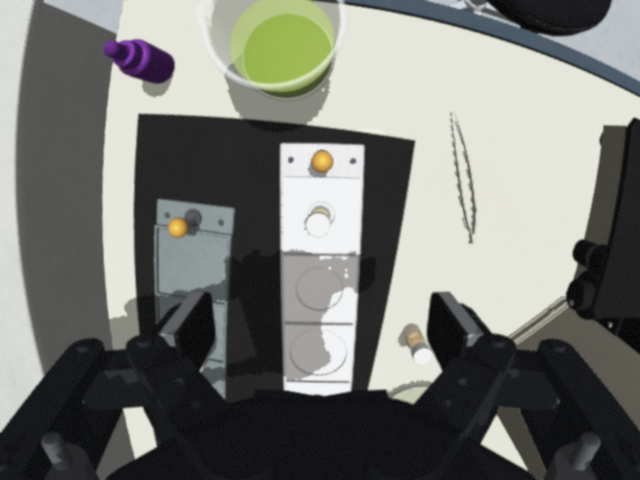

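```bash
python3 -c "
from h import *
T=tool(robot.get_state())
for n,p,z in(('vial',(318,224),.066),('rec can',(319,289),.016),('rec jar',(318,352),.016),('foot',(319,214),.02),('knob',(322,160),.05)):print(n,np.round(onz('wrist',p,z,T),4))"
```

```text
vial [ 0.6618 -0.0941  0.066 ]
rec can [ 0.6333 -0.1634  0.016 ]
rec jar [ 0.6048 -0.2287  0.016 ]
foot [ 0.6617 -0.0957  0.02  ]
knob [ 0.6831 -0.051   0.05  ]
```

View pics/t3.png

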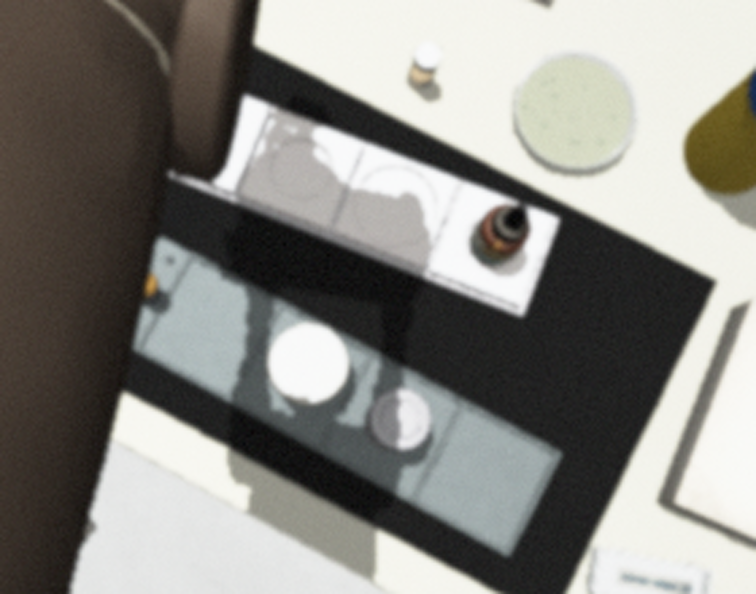

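The jar and canister stand upright in bays 2 and 3. I'll check their offsets in the carry frame.

```bash
python3 -c "
from h import *
for o in([.4672,-.1936],[.470,-.190]):
  d=np.array([.5015,.865]);n=np.array([.865,-.5015])
  for k,p,z in(('jar',(354.4,264.1),.062),('can',(388.1,285.6),.066)):
    q=onz('top',p,z)[:2]-o;print(k,'x',round(q@n,4),'y',round(q@d,4))
go((.662,-.096,.12,-22.5),(.662,-.096,.029,-22.5))"
```

```text
jar x 0.0048 y 0.0374
can x -0.0005 y -0.0326
jar x 0.0042 y 0.0329
can x -0.0011 y -0.0371
t 12.35 pos [ 0.6625 -0.0976  0.2012] yang -22.6 w 0.0856 q [-0.21  0.42  1.54 -0.    1.18  0.18]
travel [0.001, -0.001, 0.081] roll -0.001
travel [0.001, -0.001, 0.172] roll -0.001
```

```bash
python3 -m handwheel '{"gripper":[1,1,1,1,1,1,1,1,1,1],"travel":[[0.001,-0.001,0.02],[0.001,-0.001,0.05],[0.001,-0.001,0.08],[0.001,-0.001,0.11],[0.001,-0.001,0.14],[0.001,-0.001,0.16],[0.001,-0.001,0.17],[0.001,-0.001,0.17],[0.001,-0.001,0.17],[0.001,-0.001,0.17]],"roll":[0,0,0,0,0,0,0,0,0,0]}' 25
python3 -m handwheel '{"gripper":[-1,-1,-1,-1,-1,-1,-1,-1,-1,-1],"travel":[[0,0,0],[0,0,0],[0,0,0],[0,0,0],[0,0,0],[0,0,0],[0,0,0],[0,0,0],[0,0,0],[0,0,0]],"roll":[0,0,0,0,0,0,0,0,0,0]}' 25
python3 -c "
from h import *
go((.662,-.096,.12,-22.5))"
```

```text
t: 13.35
ee_pos: [0.6648, -0.0959, 0.0333]
ee_rot: [0.832, 0.555, 0.001, 0.001]
ft_force: [0.1, 0.0, 0.4]
grip_width: 0.0856
grasp_force: 0.0
t: 14.35
ee_pos: [0.6635, -0.0953, 0.0314]
ee_rot: [0.832, 0.555, 0.0, 0.0]
ft_force: [-0.9, 1.2, 1.7]
grip_width: 0.0183
grasp_force: 25.3
t 14.35 pos [ 0.6635 -0.0953  0.0314] yang -22.5 w 0.0183 q [-0.21  0.62  1.62  0.    0.9   0.19]
travel [-0.001, -0.001, -0.089] roll -0.0
```

```bash
python3 -m handwheel '{"gripper":[-1,-1,-1,-1,-1,-1,-1,-1,-1,-1],"travel":[[0,0,-0.01],[0,0,-0.03],[0,0,-0.06],[0,0,-0.09],[0,0,-0.11],[-0.02,-0.02,-0.11],[-0.05,-0.04,-0.11],[-0.08,-0.07,-0.11],[-0.11,-0.1,-0.11],[-0.14,-0.12,-0.11]],"roll":[0,0,0,0,0,0.02,0.04,0.06,0.09,0.12]}' 25
python3 -c "
from h import *
BAY={k:(x+.002,y+.001) for k,(x,y) in BAY.items()}
go((*BAY['vial'],.09,-30),(*BAY['vial'],.025,-30))"
```

```text
t: 15.35
ee_pos: [0.4964, -0.1787, 0.1414]
ee_rot: [0.864, 0.504, -0.0, -0.0]
ft_force: [-0.1, -1.6, -0.7]
grip_width: 0.0176
grasp_force: 25.2
t 15.35 pos [ 0.4964 -0.1787  0.1414] yang -29.4 w 0.0176 q [-0.43  0.23  1.93 -0.    0.98  0.09]
travel [-0.131, -0.018, 0.052] roll 0.01
travel [-0.131, -0.018, 0.117] roll 0.01
```

```bash
python3 -m handwheel '{"gripper":[-1,-1,-1,-1,-1,-1,-1,-1,-1,-1],"travel":[[-0.03,-0.01,0],[-0.07,-0.015,0],[-0.105,-0.018,0],[-0.13,-0.018,0],[-0.131,-0.018,0.03],[-0.131,-0.018,0.065],[-0.131,-0.018,0.09],[-0.131,-0.018,0.105],[-0.131,-0.018,0.11],[-0.131,-0.018,0.112]],"roll":[0,0,0.01,0.01,0.01,0.01,0.01,0.01,0.01,0.01]}' 25
python3 -c "
from h import *
BAY={k:(x+.002,y+.001) for k,(x,y) in BAY.items()}
go((*BAY['vial'],.025,-30))"
```

```text
t: 16.35
ee_pos: [0.4189, -0.284, 0.0292]
ee_rot: [0.866, 0.5, -0.0, -0.0]
ft_force: [0.3, 0.1, -0.1]
grip_width: 0.0182
grasp_force: 25.2
t 16.35 pos [ 0.4189 -0.284   0.0292] yang -30.0 w 0.0182 q [-0.68  0.38  2.03 -0.    0.73 -0.16]
travel [-0.001, -0.003, 0.004] roll 0.001
```

Not touching yet, so I'll lower in 1 mm steps, reading the force before release.

```bash
python3 -m handwheel '{"gripper":[-1,-1,-1,-1,-1,-1,-1,-1,-1,-1],"travel":[[0,-0.002,0],[0,-0.002,0.001],[0,-0.002,0.001],[0,-0.002,0.002],[0,-0.002,0.002],[0,-0.002,0.003],[0,-0.002,0.003],[0,-0.002,0.003],[0,-0.002,0.003],[0,-0.002,0.003]],"roll":[0,0,0,0,0,0,0,0,0,0]}'
```

```text
t: 17.35
ee_pos: [0.4172, -0.283, 0.0262]
ee_rot: [0.866, 0.5, -0.0, -0.0]
ft_force: [-0.4, -0.2, -0.4]
grip_width: 0.0181
grasp_force: 25.2
```

```bash
python3 -m handwheel '{"gripper":[-1,-1,-1,0.2,1,1,1,1,1,1],"travel":[[0,0,0.001],[0,0,0.002],[0,0,0.002],[0,0,0.002],[0,0,0.002],[0,0,0.002],[0,0,0.002],[0,0,0.002],[0,0,-0.02],[0,0,-0.06]],"roll":[0,0,0,0,0,0,0,0,0,0]}'
python3 -c "
from h import *
go((.578,-.292,.22,-22.5))"
```

```text
t: 18.35
ee_pos: [0.4146, -0.2809, 0.084]
ee_rot: [0.866, 0.5, -0.001, -0.004]
ft_force: [0.6, 0.6, 0.1]
grip_width: 0.0851
grasp_force: 0.0
t 18.35 pos [ 0.4146 -0.2809  0.084 ] yang -30.0 w 0.0851 q [-0.68  0.28  2.02 -0.    0.85 -0.16]
travel [0.072, 0.146, -0.137] roll -0.13
```

```bash
python3 -m handwheel '{"gripper":[1,1,1,1,1,1,1,1,1,1],"travel":[[0,0,-0.03],[0,0.01,-0.07],[0,0.02,-0.11],[0.02,0.05,-0.137],[0.04,0.09,-0.137],[0.06,0.12,-0.137],[0.072,0.146,-0.137],[0.072,0.146,-0.137],[0.072,0.146,-0.137],[0.072,0.146,-0.137]],"roll":[0,0,0,-0.04,-0.08,-0.12,-0.13,-0.13,-0.13,-0.13]}'
python3 -c "
from h import *
cv2.imwrite('pics/w4.png',robot.snapshot('wrist'));go((.578,-.292,.2,-22.5))"
```

```text
t: 19.35
ee_pos: [0.5785, -0.2933, 0.2227]
ee_rot: [0.832, 0.555, -0.001, -0.001]
ft_force: [-0.3, -0.7, 0.6]
grip_width: 0.0853
grasp_force: 0.0
t 19.4 pos [ 0.5784 -0.2935  0.2229] yang -22.6 w 0.0853 q [-0.54  0.36  1.58 -0.    1.2  -0.14]
travel [0.001, -0.001, 0.023] roll -0.001
```

View pics/w4.png

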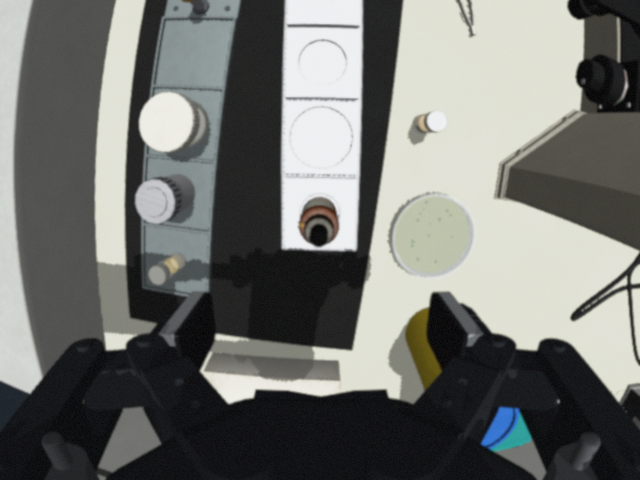

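All three placed things stand upright in their bays (jar (172,123), canister (158,201), vial (165,268)). The bulb is at (319,238).

```bash
python3 -c "
from h import *
T=tool(robot.get_state())
q=onz('wrist',(319,238),.112,T);print(q)
o=np.array([.470,-.190]);d=np.array([.5015,.865]);n=np.array([.865,-.5015])
for p,z in(((157,274),.058),((179,262),.006)):
  v=onz('wrist',p,z,T)[:2]-o;print('vial x,y',v@n,v@d)
go((*q[:2],.052,-22.5))"
```

```text
[ 0.57680536 -0.29448854  0.112     ]
vial x,y -0.0012111979471619504 -0.10618052014821655
vial x,y 0.0020729522942698145 -0.11116762461249237
t 19.4 pos [ 0.5784 -0.2935  0.2229] yang -22.6 w 0.0853 q [-0.54  0.36  1.58 -0.    1.2  -0.14]
travel [-0.002, -0.001, 0.171] roll -0.001
```

```bash
python3 -m handwheel '{"gripper":[1,1,1,1,1,1,1,1,1,1],"travel":[[-0.002,-0.001,0.02],[-0.002,-0.001,0.05],[-0.002,-0.001,0.08],[-0.002,-0.001,0.11],[-0.002,-0.001,0.14],[-0.002,-0.001,0.16],[-0.002,-0.001,0.17],[-0.002,-0.001,0.175],[-0.002,-0.001,0.175],[-0.002,-0.001,0.175]],"roll":[0,0,0,0,0,0,0,0,0,0]}' 40
python3 -m handwheel '{"gripper":[-1,-1,-1,-1,-1,-1,-1,-1,-1,-1],"travel":[[0,0,0],[0,0,0],[0,0,0],[0,0,0],[0,0,0],[0,0,0],[0,0,0],[0,0,0],[0,0,0],[0,0,0]],"roll":[0,0,0,0,0,0,0,0,0,0]}' 40
python3 -c "
from h import *
go((.6,-.2,.17,-22.5))"
```

```text
t: 20.4
ee_pos: [0.5789, -0.2957, 0.0497]
ee_rot: [0.832, 0.555, 0.001, 0.001]
ft_force: [0.6, 0.4, 0.0]
grip_width: 0.0855
grasp_force: 0.0
t: 21.4
ee_pos: [0.5782, -0.2952, 0.0488]
ee_rot: [0.832, 0.555, 0.0, 0.0]
ft_force: [-1.7, 0.9, 4.7]
grip_width: 0.0312
grasp_force: 39.5
t 21.4 pos [ 0.5782 -0.2952  0.0488] yang -22.5 w 0.0312 q [-0.54  0.56  1.68 -0.    0.9  -0.15]
travel [0.096, -0.016, -0.121] roll -0.0
```

```bash
python3 -m handwheel '{"gripper":[-1,-1,-1,-1,-1,-1,-1,-1,-1,-1],"travel":[[0,0,-0.01],[0,0,-0.03],[0,0,-0.06],[0,0,-0.09],[0.02,0,-0.11],[0.05,-0.01,-0.11],[0.08,-0.03,-0.11],[0.11,-0.06,-0.11],[0.13,-0.09,-0.11],[0.145,-0.11,-0.11]],"roll":[0,0,0,0,0.02,0.04,0.06,0.08,0.11,0.13]}' 40
python3 -c "
from h import *
BAY={k:(x+.002,y+.001) for k,(x,y) in BAY.items()}
go((*BAY['dropper'],.045,-30))"
```

```text
t: 22.4
ee_pos: [0.53, -0.1167, 0.1577]
ee_rot: [0.866, 0.5, -0.001, -0.001]
ft_force: [0.4, -0.2, 0.0]
grip_width: 0.0313
grasp_force: 39.6
t 22.4 pos [ 0.53   -0.1167  0.1577] yang -30.0 w 0.0313 q [-0.3   0.24  1.89  0.    1.02  0.23]
travel [0.015, -0.015, 0.113] roll 0.001
```

```bash
python3 -m handwheel '{"gripper":[-1,-1,-1,-1,-1,-1,-1,-1,-1,-1],"travel":[[0.01,-0.01,0.01],[0.015,-0.015,0.03],[0.015,-0.015,0.055],[0.015,-0.015,0.08],[0.015,-0.015,0.1],[0.015,-0.015,0.11],[0.015,-0.015,0.112],[0.015,-0.015,0.112],[0.015,-0.015,0.112],[0.015,-0.015,0.112]],"roll":[0,0,0,0,0,0,0,0,0,0]}' 40
python3 -c "
from h import *
go((.5244,-.0967,.0425,-30))"
```

```text
t: 23.4
ee_pos: [0.5276, -0.0989, 0.0474]
ee_rot: [0.866, 0.5, 0.001, 0.001]
ft_force: [0.3, 0.2, 0.3]
grip_width: 0.0309
grasp_force: 39.6
t 23.4 pos [ 0.5276 -0.0989  0.0474] yang -30.0 w 0.0309 q [-0.27  0.39  1.95 -0.    0.79  0.26]
travel [0.0, -0.004, 0.005] roll 0.001
```

```bash
python3 -m handwheel '{"gripper":[-1,-1,-1,-1,-1,-1,-1,-1,-1,-1],"travel":[[0,-0.002,0],[0,-0.002,0.001],[0,-0.002,0.001],[0,-0.002,0.002],[0,-0.002,0.002],[0,-0.002,0.003],[0,-0.002,0.003],[0,-0.002,0.003],[0,-0.002,0.003],[0,-0.002,0.003]],"roll":[0,0,0,0,0,0,0,0,0,0]}'
```

```text
t: 24.4
ee_pos: [0.5247, -0.0975, 0.0433]
ee_rot: [0.866, 0.5, 0.0, 0.0]
ft_force: [-0.9, 0.2, -0.6]
grip_width: 0.0314
grasp_force: 39.6
```

```bash
python3 -m handwheel '{"gripper":[-1,-1,-1,0.2,1,1,1,1,1,1],"travel":[[0,0,0.001],[0,0,0.002],[0,0,0.002],[0,0,0.002],[0,0,0.002],[0,0,0.002],[0,0,0.002],[0,0,0.002],[0,0,-0.02],[0,0,-0.06]],"roll":[0,0,0,0,0,0,0,0,0,0]}'
python3 -m handwheel '{"gripper":[1,1,1,1,1,1,1,1,1,1],"travel":[[0,0,-0.04],[0,0,-0.08],[0,0,-0.11],[0,0,-0.13],[-0.02,0.01,-0.13],[-0.05,0.03,-0.13],[-0.08,0.05,-0.13],[-0.1,0.06,-0.13],[-0.1,0.06,-0.13],[-0.1,0.06,-0.13]],"roll":[0,0,0,0,0,0,0,0,0,0]}'
python3 -c "
from h import *
cv2.imwrite('pics/w5.png',robot.snapshot('wrist'));go((.578,-.292,.2,-22.5))"
```

```text
t: 25.4
ee_pos: [0.5213, -0.0966, 0.1007]
ee_rot: [0.866, 0.5, -0.003, -0.003]
ft_force: [-0.1, -0.7, 0.1]
grip_width: 0.0852
grasp_force: 0.0
t: 26.4
ee_pos: [0.5263, -0.214, 0.2329]
ee_rot: [0.866, 0.5, -0.0, -0.001]
ft_force: [1.0, -0.1, 0.6]
grip_width: 0.0854
grasp_force: 0.0
t 26.45 pos [ 0.5264 -0.2134  0.2329] yang -30.0 w 0.0855 q [-0.46  0.2   1.77  0.    1.18  0.06]
travel [-0.042, 0.084, 0.033] roll -0.131
```

View pics/w5.png

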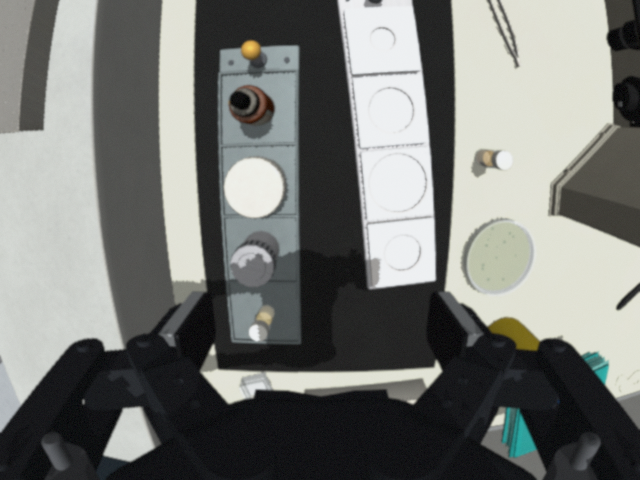

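The carry rack now reads, from its post: dropper (250,104), jar (254,187), canister (255,255), vial (262,325). All stand upright, and the gripper is open and clear.

```bash
python3 -c "
from h import *
T=tool(robot.get_state())
o,_=np.array([.470,-.190]),0;d=np.array([.5015,.865]);n=np.array([.865,-.5015])
r0=onz('wrist',(260,215),.01,T)[:2]-o;print('rib0',r0@n,r0@d)
for k,p,z in(('dropper',(242,100),.105),('jar',(254,187),.062),('can',(252,263),.067),('vial',(258,333),.059)):
  v=onz('wrist',p,z,T)[:2]-o;print(k,round(v@n,4),round(v@d,4))
print(robot.job_done())"
```

```text
rib0 -0.0008951893326346454 0.0006116212561872549
dropper 0.0034 0.1056
jar 0.0034 0.0356
can -0.0003 -0.0311
vial -0.0008 -0.1066
the job is handed in; nothing more can be done
None
```

I handed the job in at about 26 s: from the carry rack's post the row is now dropper, jar, canister, vial, all upright and measured within 5 mm of their bay centres, and the gripper is open and clear. Setting the canister down pressed it onto the bay floor with about 48 N at the wrist, under the 120 N wrist limit. No verdict came back, so the result isn't confirmed.

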